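# Park the spring pin and close up the boards on the clamping board

### The job

On the clamping board the sliding fence is locked by a spring pin. Pull the pin's T-handle up, turn it anticlockwise (seen from above) by about 70 degrees until its cross rod lies over the rest notch, and let go so that the pin stays out by itself; then slide the fence by its knob so that it pushes the three loose boards together, tight against each other and against the end stop, with no gaps. Leave the pin parked, let go of everything, and leave the other things on the bench and on the clamping board where they are.

Things in the scene. Friction and masses are not known exactly. Their poses are not given: they have to be found in the camera images.
- fixture: the clamping board, fixed to the bench: a plywood base 300 (own x) x 420 (own y) x 18 thick, origin at the centre of its underside. It stands at any yaw within 0.35 rad. A dark wooden end stop (190 long in x, 36 high above the base) stands at its -y end, with its face at own y = -175; the sliding fence runs along own y, from +y towards -y. Behind the fence (+y side), in the middle (own x = 0), a steel deck over a rail carries the collar and the spring pin
- carriage (a joint): travel of the fence with its deck, knob, collar and pin along the fixture's -y (towards the end stop), m: 0 at the start, range 0 to 0.09. The fence's face is 215 mm from the stop's face at 0; the boards are together 140 wide, so they are tight at 0.075. Sliding takes about 4 N plus the boards' friction. While the pin is in, it is locked (1.5 mm of play)
- pin (a joint): lift of the spring pin, m: 0 = fully in (locks the fence), 0.016 = parked in the rest notch, 0.028 = stop. The spring pushes it in with 5 N at 0 and 10 N at 0.025. It must be lifted by more than 0.021 before it can turn (lift it about 0.025)
- tbar (a joint): turn of the T-handle and its cross rod about the pin's upright axis, rad, anticlockwise seen from above positive: 0 = handle along the fixture's x, cross rod in the collar's deep slot (pin in, it cannot turn); 1.2 = cross rod over the V-shaped rest notch, 6 mm deep and with sloping sides, into which it slides by itself if let down between about 0.85 and 1.4; 1.4 = stop. Turns easily (0.01 Nm)
- tbar_mid (a point): centre of the black T-handle's bar, 85 long x 14 wide x 18 high, 106 above the bench when the pin is in; own x runs along the bar. The bar stands 25 mm above the steel collar (52 across, top 71.5 above the bench); below it only the pin's 18 mm thick neck. Pinch it across its 14 mm from above
- knob_mid (a point): centre of the grip part of the dark wooden knob on top of the fence, 36 across; its top is 21 mm above this point, its grip part goes down 12 mm below it, and the fence's top is 34 mm below it. It is 112.5 mm from the pin's axis, towards the end stop
- fence_face (a point): middle of the fence's front face (towards the end stop); the aluminium fence is 180 long in the fixture's x, 25 thick and its top is 60 above the bench
- stop_face (a point): middle of the end stop's face that looks to the fence, 36 above the bench
- board_a_mid (a point): centre (half-way up) of a loose plain wooden board, 150 long x 40 wide x 30 thick, lying flat on the base board between the fence and the end stop, its length (own x) roughly along the fixture's x, its width along own y. The three boards lie in any order with gaps between them, each up to 0.08 rad askew
- board_b_mid (a point): centre (half-way up) of a loose plain wooden board, 150 long x 45 wide x 30 thick, lying flat on the base board between the fence and the end stop, its length (own x) roughly along the fixture's x, its width along own y. The three boards lie in any order with gaps between them, each up to 0.08 rad askew
- board_c_mid (a point): centre (half-way up) of a loose plain wooden board, 150 long x 55 wide x 30 thick, lying flat on the base board between the fence and the end stop, its length (own x) roughly along the fixture's x, its width along own y. The three boards lie in any order with gaps between them, each up to 0.08 rad askew
- tape_mid (a point): a grey tape measure, 62 x 66 x 34, lying on the base board behind the fence; this point is its middle; a bystander, not to be moved
- spanner_grip (a point): a steel spanner, 160 long, lying on the base board along its -x edge; this point is the middle of its handle; a bystander, not to be moved
- glue_mid (a point): an upright white glue bottle, 64 across, 160 tall; this point is its middle; a bystander, not to be moved
- jar_mid (a point): a glass screw jar, 72 across, 90 tall; this point is its middle; a bystander, not to be moved
- mug_mid (a point): a white mug, 84 across, 95 tall; this point is its middle; a bystander, not to be moved
- hammer_grip (a point): a hammer lying flat, 280 long; this point is the middle of its handle; a bystander, not to be moved
- carton_mid (a point): a cardboard box, 120 x 80 x 50; this point is its middle; a bystander, not to be moved
Mind the look-alikes: they are no part of the job. Leave any turquoise look-alike of the part that bears board_c_mid alone. What is shaped like the part that bears board_b_mid but green is not meant.

How it is judged:
By the outcome, as a careful person would: the job done as asked, in the order asked, and still so for the second after the job is handed in, with the robot touching nothing.
It also fails if it takes over 51 s, if anything falls off the work surface, if the arm or the gripper's body presses on something with over 40 N, if the wrist force passes 120 N, or if a joint passes its speed limit or range.

### The arm

A 6-joint arm with a two-finger parallel gripper is mounted at the origin on the work surface. World frame = base frame: x ahead of the robot, y to its left, z up, the work surface at z = 0. Lengths are in mm, angles in rad, forces in N, time in s.
With the tool pointing down it reaches from about 350 to 925 mm from the base axis. Payload 6.4 kg.
Tool frame: the origin (TCP) lies at the very end of the fingers, on their centre line; the grasp point (between the pads) lies 19 mm behind it; z points along the fingers, y is the line along which they close (so a half turn about z gives the same grasp; the last joint's range is limited). The gripper opens to 85 mm and grips with 20 to 120 N. Pads are 22 mm wide; open, the fingers measure 114 mm over their backs; the gripper's body (76 mm by 85 mm) begins 54 mm behind the grasp point. The pads swing forward as they close: fully open they stand 13 mm farther back than shut.
Start: joints at [-1.508, 0.245, 1.558, -0, 1.339, -0.174], TCP at [152.49, -631.871, 231.29] pointing down, gripper open.
Joint ranges: [-3.13, 3.13], [-1.02, 2.26], [0.13, 2.54], [-0.95, 4.09], [0.21, 2.88], [-2.74, 2.74]. Speed limits (rad/s): [2.57, 2.57, 3.14, 3.14, 3.14, 3.14].

### API

Orientations are given as a rotation vector (axis times angle).
In Python, from cell import * gives the robot as it stands.
- The arm moves only by the tool step_arm, never from a script. Its argument "deltas" is one flat list of numbers, 5 for each row, row after row: the finger opening in m, from 0 to 0.0854, then the shift along the world's x, y, z in m, then the turn about the world's z in rad. A call has 1 to 10 rows; each row shifts and turns the commanded pose from where the row before left it; what a row does not reach is not made up. A row lasts 1/8 s, in which the tool goes at most 62.5 mm and 10.7 degrees, less where a joint would pass 70% of its speed; a pose out of reach is approached as far as the arm can. A call is refused whole if a number of a shift passes 0.0625 or a number of a turn 0.188, either way. A call with a gripper value outside its range is refused whole. The fingers move at their own pace and stop on an object; "newtons" is the grip in N (left out, the last holds). Time passes only in rows, so rows that do not move let the fingers close. It gives the time, the measured TCP pose, the force, the opening and the grip force at its end, in the units of the state.
- read_state(): the state, without advancing time (a new reading comes with each control period).
- snapshot(name): name is "side" or "top" or "wrist"; returns a dict with "pixels" (400x640x3 uint8, red, green, blue), "mtx" (3x3 intrinsics, pixels), "dist_coeffs" ([k1, k2, p1, p2, k3] as OpenCV has them; the pictures are not rectified), "camera_from_world" (4x4, takes a point from world to camera coordinates). Camera axes: x right, y down, z forward; pixel columns grow to the right and rows downward; lengths in mm; the calibration is good to about 2 mm. A picture is of the moment at which its call begins. There is no depth.
- hand_in(): hands the job in; it is judged then, once.
The state is a dict: "clock": time; "joints": joint angles; "joint_vel": joint speeds; "tau": joint torques, N m; "position": TCP position; "tcp_rot": TCP orientation; "wrist_force": force on the tool from outside, world axes, zero at the start; "wrist_torque": the same for the moment, N m; "gripper_width": opening from 0.0 (shut) to 1.0 (fully open); "grip_force": force on a finger pad.
Only numpy, scipy, OpenCV 4.12 (cv2) and the standard library are available. Lean on these libraries where they do the work, as an engineer would, in place of code of your own. Each camera call takes 0.05 s, during which the arm holds its last target. There are 200 camera calls.

## Working session

There is one attempt and no reset: what is moved stays moved. The work goes in short steps, Python scripts to look and compute and a tool call to move; the robot and the scene stay as the last step left them, time stands still between calls to the robot, and variables do not carry over. Pictures are saved under pics/ and viewed, at most 10 in all, crops included, and the job is handed in when it is done.

Besides the shell and the picture viewer there is one more tool, called after "Call:" as name(argument=value, ...), one argument or row to a line, values as JSON. step_arm: Moves the arm, as the interface text tells. Its arguments: {"type":"object","properties":{"deltas":{"type":"array","items":{"type":"number"}},"newtons":{"type":"number"}},"required":["deltas"]}

```bash
mkdir -p pics
python3 - <<'E'
from cell import *
import cv2,numpy as np,pickle
d={}
for n in ("top","side","wrist"):
    s=snapshot(n); d[n]=s; cv2.imwrite(f"pics/{n}0.png",s["pixels"][:,:,::-1])
    T=s["camera_from_world"]; print(n,np.round(-T[:3,:3].T@T[:3,3]),s["dist_coeffs"])
pickle.dump(d,open("d0.pkl","wb"))
print(read_state())
E
```

```text
top [ 291.    8. 1531.] [-0.12163748  0.          0.          0.          0.        ]
side [ 230. 1081.  830.] [0.00163209 0.         0.         0.         0.        ]
wrist [ 235. -611.  373.] [-0.04013489  0.          0.          0.          0.        ]
{'clock': 0.15, 'joints': array([-1.50810057e+00,  2.45670696e-01,  1.55875795e+00,  2.33008430e-05,
        1.33871463e+00, -1.74092626e-01]), 'joint_vel': array([-0.00117859, -0.00232121, -0.0032371 , -0.00106841,  0.0009076 ,
        0.00142241]), 'tau': array([ 1.39212203e-03, -4.29985499e+01, -3.26550543e+01, -1.33760495e-04,
        3.48266549e-03, -7.27654310e-06]), 'position': array([ 152.4662812 , -631.41257159,  230.40968566]), 'tcp_rot': array([-3.11806508e+00, -3.70886887e-01, -1.71068982e-04]), 'wrist_force': array([0.67591279, 0.32738818, 0.0551355 ]), 'wrist_torque': array([ 0.01788525, -0.02465378, -0.00247817]), 'grip_force': 0.0, 'gripper_width': 0.9998385656769616}
```

View pics/top0.png

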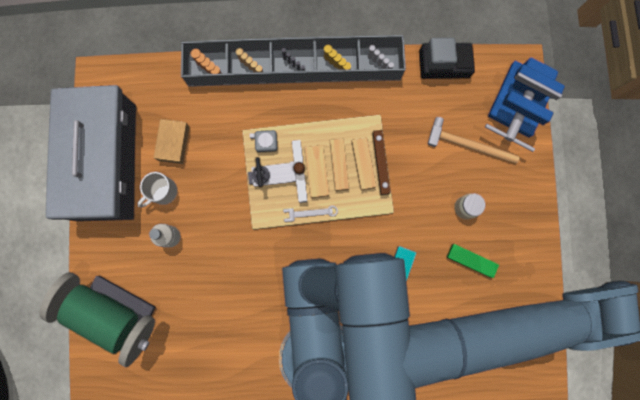

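View pics/side0.png

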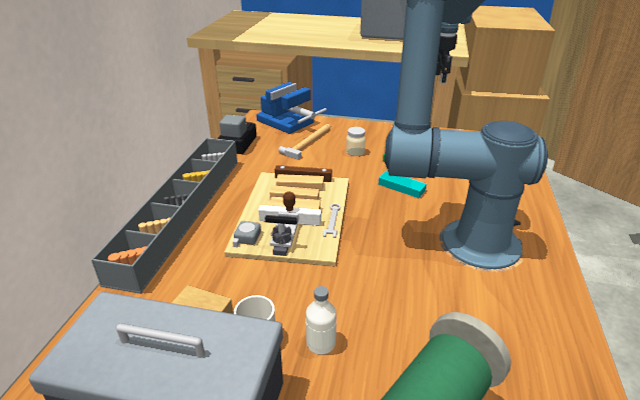

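The top view shows the fixture at about (318,172) with its end stop on the right (380,163). The T-handle is near (259,173), the knob near (299,168), and the look-alikes lie below it. I'll zoom in to measure.

```bash
cat > h.py <<'E'
import cv2,numpy as np
def ray(s,px,z):
    u=cv2.undistortPoints(np.array([[px]],float),s["mtx"],s["dist_coeffs"])[0,0]
    T=s["camera_from_world"];R=T[:3,:3];c=-R.T@T[:3,3];d=R.T@np.array([u[0],u[1],1])
    return c+d*(z-c[2])/d[2]
def proj(s,P):
    T=s["camera_from_world"]
    return cv2.projectPoints(np.atleast_2d(np.array(P,float)),cv2.Rodrigues(T[:3,:3])[0],T[:3,3],s["mtx"],s["dist_coeffs"])[0][:,0]
E
python3 - <<'E'
import cv2,pickle,numpy as np
from h import *
d=pickle.load(open("d0.pkl","rb"))
a=cv2.resize(d["top"]["pixels"][110:235,235:400,::-1],None,fx=4.8,fy=4.8,interpolation=cv2.INTER_CUBIC)
cv2.imwrite("pics/topz.png",a);print(a.shape)
b=cv2.resize(d["side"]["pixels"][160:270,225:360,::-1],None,fx=5,fy=5,interpolation=cv2.INTER_CUBIC)
cv2.imwrite("pics/sidez.png",b)
s=d["top"]
for p in [(244,128),(382,116),(393,214),(251,227)]: print(p,ray(s,p,18))
E
```

```text
(600, 792, 3)
(244, 128) [688.90450188 202.82048018  18.        ]
(382, 116) [ 714.30701329 -214.58625771   18.        ]
(393, 214) [ 416.26768836 -233.35330811   18.        ]
(251, 227) [390.20859044 185.89424835  18.        ]
```

View pics/topz.png

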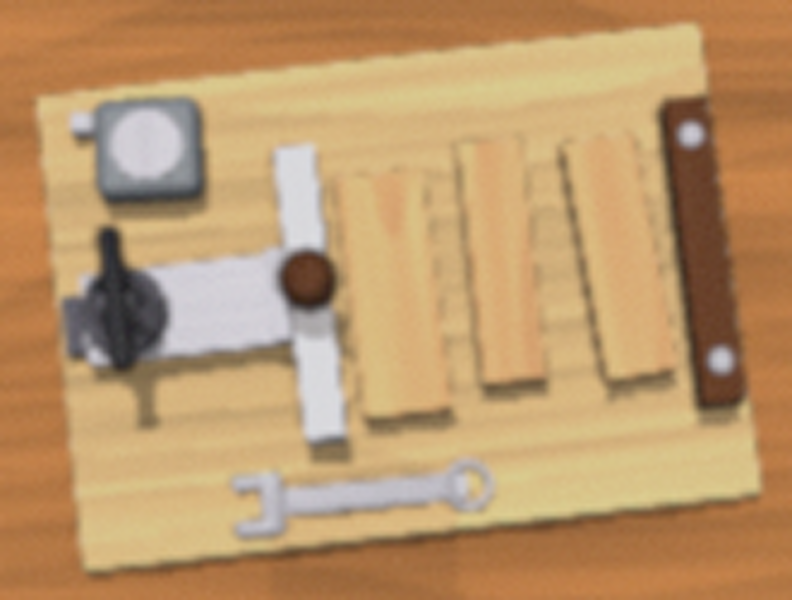

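View pics/sidez.png

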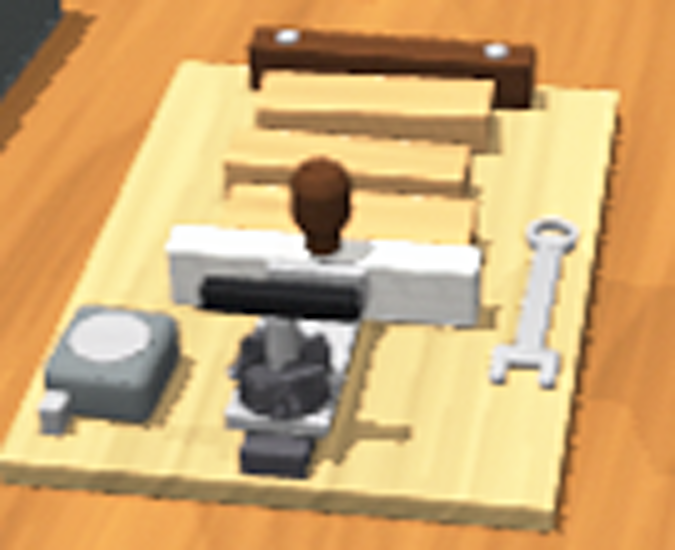

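The zoomed top view puts the board corners at (38,97), (698,25), (760,492) and (87,570). The T-bar ends are at (109,228) and (122,370), and the knob top is at (306,278). The side view confirms that the bar is raised above the collar.

Run:
```python
import pickle,numpy as np
from h import *
d=pickle.load(open("d0.pkl","rb"));s=d["top"];S=d["side"]
t=lambda u,v:(235+(u+.5)/4.8-.5,110+(v+.5)/4.8-.5)
q=lambda u,v:(225+(u+.5)/5-.5,160+(v+.5)/5-.5)
C=np.array([ray(s,t(*p),18)[:2] for p in [(38,97),(698,25),(760,492),(87,570)]])
L=np.array([(150,210),(150,-210),(-150,-210),(-150,210)],float)
c=C.mean(0);A=C-c;th=np.arctan2((L[:,0]*A[:,1]-L[:,1]*A[:,0]).sum(),(L*A).sum())
R=np.array([[np.cos(th),-np.sin(th)],[np.sin(th),np.cos(th)]])
print("centre",c,"yaw",th,"resid",(A-L@R.T).round(1).tolist())
f=lambda P:((P[:2]-c)@R).round(1)
for n,p,z in [("bar+",(109,228),112),("bar-",(122,370),112),("barmid",(116,299),115),("knob",(306,278),112),("stop",(662,103),54),("stop2",(700,405),54),("fence",(316,145),60),("fence2",(345,437),60)]:
    P=ray(s,t(*p),z);print(n,P.round(1),f(P))
for n,p,z in [("bar+",(204,292),106),("bar-",(360,300),106),("knob",(321,185),101),("cor",(0,475),18),("cor",(555,525),18),("cor",(618,92),18),("cor",(185,62),18)]:
    P=ray(S,q(*p),z);print("side",n,P.round(1),f(P))
```

```text
centre [552.39250704 -13.49237535] yaw 0.08512382709827365 resid [[-0.5, -1.2], [-1.6, 1.2], [1.1, 2.1], [1.0, -2.1]]
bar+ [579.3 154.2 112. ] [ 41.1 164.8]
bar- [495.4 147.9 112. ] [-43.  165.7]
barmid [536.7 150.4 115. ] [ -1.7 164.6]
knob [546.3  40.  112. ] [-1.6 53.8]
stop [ 659.3 -179.1   54. ] [  92.4 -174.1]
stop2 [ 472.4 -193.8   54. ] [ -95.  -172.9]
fence [637.3  33.1  60. ] [88.6 39.2]
fence2 [458.6  20.4  60. ] [-90.6  41.7]
side bar+ [578.7 158.3 106. ] [ 40.8 169. ]
side bar- [497.1 147.6 106. ] [-41.4 165.2]
side knob [548.2  41.1 101. ] [ 0.4 54.7]
side cor [676.1 224.5  18. ] [143.5 226.7]
side cor [381.7 200.2  18. ] [-151.9  227.4]
side cor [ 420.5 -227.7   18. ] [-149.6 -202.2]
side cor [ 715.4 -202.3   18. ] [ 146.3 -201.9]
```

Call:
step_arm(
  deltas=[0.085,0.032,0.038,0,0,0.085,0.032,0.038,0,0,0.085,0.032,0.038,0,0,0.085,0.032,0.038,0,0,0.085,0.032,0.038,0,0,0.085,0.032,0.038,0,0,0.085,0.032,0.038,0,-0.05,0.085,0.032,0.038,0,-0.05,0.085,0.032,0.038,0,-0.05,0.085,0.032,0.038,0,0],
)

```text
clock: 1.4
position: [473.2, -250.4, 231.1]
tcp_rot: [-3.139, -0.136, 0.0]
wrist_force: [0.4, -0.8, 0.1]
gripper_width: 0.999
grip_force: 0.0
```

Call:
step_arm(
  deltas=[0.085,0.007,0.04,0,0,0.085,0.007,0.04,0,0,0.085,0.007,0.04,0,0,0.085,0.007,0.04,0,0,0.085,0.007,0.04,0,0,0.085,0.007,0.04,0,0,0.085,0.007,0.04,0,0,0.085,0.007,0.04,0,0,0.085,0.007,0.04,0,0,0.085,0.003,0.04,0,0],
)

```text
clock: 2.65
position: [538.4, 149.5, 231.0]
tcp_rot: [3.139, 0.136, -0.001]
wrist_force: [0.5, 0.5, 0.0]
gripper_width: 0.992
grip_force: 0.0
```

Run:
```python
from cell import *
import cv2,numpy as np,pickle
from h import *
st=read_state();print({k:np.round(st[k],3) for k in("clock","joints","position","tcp_rot","wrist_force")})
s=snapshot("wrist");pickle.dump((s,st),open("d1.pkl","wb"))
cv2.imwrite("pics/w1.png",s["pixels"][:,:,::-1])
print(proj(s,[(538.4,150.9,106),(547.9,38.8,94)]))
```

```text
{'clock': np.float64(2.65), 'joints': array([ 0.068,  0.033,  1.793, -0.   ,  1.316,  1.552]), 'position': array([538.429, 149.461, 230.996]), 'tcp_rot': array([ 3.139e+00,  1.360e-01, -1.000e-03]), 'wrist_force': array([0.526, 0.533, 0.002])}
[[318.11744947 193.87027376]
 [436.21565055 190.29725515]]
```

View pics/w1.png

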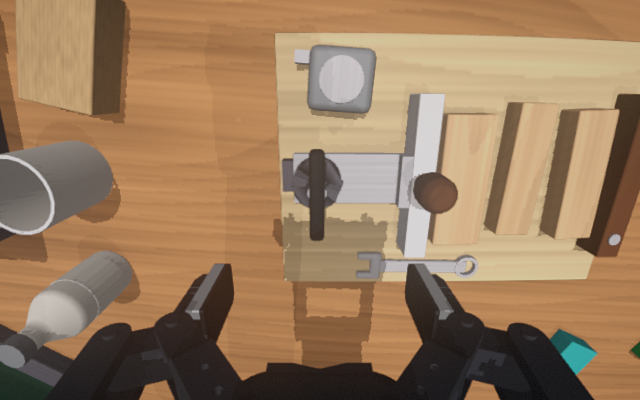

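The wrist view puts the bar's middle at about (317,195) and the knob at (435,193), both within 2 px of prediction. The bar is aligned with the fingers, so I'll descend and grip.

Call:
step_arm(
  deltas=[0.085,0,0.0014,-0.05,0,0.085,0,0,-0.05,0,0.085,0,0,-0.025,0,0.085,0,0,-0.017,0,0.085,0,0,0,0,0,0,0,0,0,0,0,0,0,0,0,0,0,0,0,0,0,0,0,0,0,0,0,0,0],
  newtons=60,
)

```text
clock: 3.95
position: [538.9, 150.0, 90.3]
tcp_rot: [-3.138, -0.136, -0.002]
wrist_force: [-1.9, 3.2, 5.8]
gripper_width: 0.168
grip_force: 58.5
```

Call:
step_arm(
  deltas=[0,0,0,0.005,0,0,0,0,0.007,0,0,0,0,0.007,0,0,0,0,0.005,0,0,0,0,0,0,0,0,0,0,0],
)

```text
clock: 4.7
position: [538.5, 149.9, 111.5]
tcp_rot: [-3.138, -0.136, -0.002]
wrist_force: [7.2, 3.8, -11.3]
gripper_width: 0.166
grip_force: 58.7
```

Call:
step_arm(
  deltas=[0,0,0,0.004,0,0,0,0,0,0],
)

```text
clock: 4.95
position: [538.5, 149.9, 115.5]
tcp_rot: [-3.138, -0.136, -0.002]
wrist_force: [7.0, 3.7, -11.6]
gripper_width: 0.167
grip_force: 58.7
```

Call:
step_arm(
  deltas=[0,0,0,0,0.12,0,0,0,0,0.12,0,0,0,0,0],
)

```text
clock: 5.32
position: [538.4, 150.0, 115.3]
tcp_rot: [-3.098, -0.511, -0.002]
wrist_force: [6.6, 3.5, -12.1]
gripper_width: 0.165
grip_force: 58.7
```

Call:
step_arm(
  deltas=[0,0,0,0,0.12,0,0,0,0,0.12,0,0,0,0,0.12,0,0,0,0,0.12,0,0,0,0,0.12,0,0,0,0,0.12,0,0,0,0,0.12,0,0,0,0,0.12,0,0,0,0,0],
)

```text
clock: 6.45
position: [537.0, 150.0, 114.6]
tcp_rot: [-2.511, -1.884, 0.002]
wrist_force: [3.5, 4.4, -11.7]
gripper_width: 0.166
grip_force: 58.7
```

Run:
```python
from cell import *
import numpy as np
st=read_state();print({k:np.round(st[k],3) for k in("joints","position","tcp_rot","wrist_force","wrist_torque")})
```

```text
{'joints': array([6.800e-02, 1.690e-01, 1.875e+00, 1.000e-03, 1.099e+00, 3.510e-01]), 'position': array([537.016, 149.994, 114.56 ]), 'tcp_rot': array([-2.511e+00, -1.884e+00,  2.000e-03]), 'wrist_force': array([  3.474,   4.369, -11.748]), 'wrist_torque': array([ 0.721, -0.688,  0.004])}
```

Call:
step_arm(
  deltas=[0,0,0,-0.005,0,0,0,0,-0.003,0,0,0,0,-0.002,0,0,0,0,0,0],
)

```text
clock: 6.95
position: [537.3, 149.6, 106.4]
tcp_rot: [-2.512, -1.884, 0.004]
wrist_force: [-1.7, 3.4, -8.5]
gripper_width: 0.167
grip_force: 59.0
```

Call:
step_arm(
  deltas=[0.04,0,0,0,0,0.04,0,0,0,0,0.04,0,0,0,0,0.04,0,0,0.03,0,0.04,0,0,0.045,0,0.04,0,0,0.045,0,0.06,0,0,0,0],
)

```text
clock: 7.82
position: [541.5, 149.5, 232.9]
tcp_rot: [2.509, 1.881, 0.013]
wrist_force: [0.5, 0.0, -0.4]
gripper_width: 0.666
grip_force: 0.0
```

Run:
```python
from cell import *
import cv2,numpy as np,pickle
from h import *
st=read_state();print({k:np.round(st[k],3) for k in("clock","joints","position","tcp_rot","wrist_force")})
w=snapshot("wrist");t=snapshot("side");pickle.dump((w,t,st),open("d2.pkl","wb"))
b=cv2.resize(t["pixels"][160:270,225:360,::-1],None,fx=3.6,fy=3.6,interpolation=cv2.INTER_CUBIC)
a=cv2.resize(w["pixels"][:,:,::-1],(634,396))
im=np.zeros((396,0,3),np.uint8);a=cv2.resize(w["pixels"][:,:,::-1],(480,300));c=cv2.resize(b,(310,253))
im=np.zeros((300,790,3),np.uint8);im[:,:480]=a;im[:253,480:]=c
cv2.imwrite("pics/w2.png",im)
```

```text
{'clock': np.float64(7.825), 'joints': array([ 0.068,  0.032,  1.791, -0.   ,  1.308,  0.352]), 'position': array([541.458, 149.52 , 232.918]), 'tcp_rot': array([2.509, 1.881, 0.013]), 'wrist_force': array([ 0.549,  0.035, -0.421])}
```

View pics/w2.png

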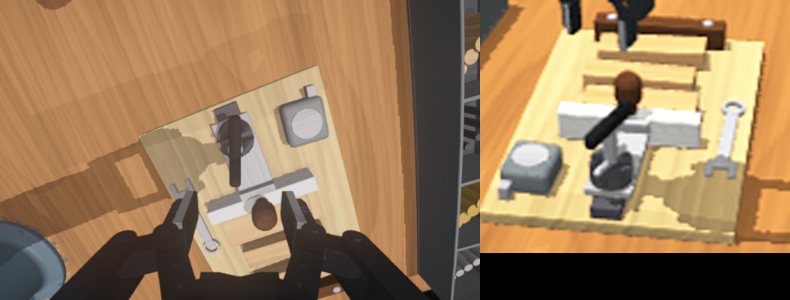

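The handle is turned about 70° and stands high, so it looks parked. The knob is free in front, so I'll move over it.

Call:
step_arm(
  deltas=[0.085,0.002,-0.018,0,-0.171,0.085,0.002,-0.018,0,-0.171,0.085,0.002,-0.018,0,-0.171,0.085,0.001,-0.018,0,-0.171,0.085,0.001,-0.018,0,-0.172,0.085,0.001,-0.012,0,-0.172,0.085,0,-0.01,0,-0.172,0.085,0,0,0,0,0.085,0,0,0,0],
)

```text
clock: 9.05
position: [547.0, 37.8, 226.3]
tcp_rot: [-3.138, -0.14, 0.003]
wrist_force: [-0.1, 0.1, -0.3]
gripper_width: 0.992
grip_force: 0.0
```

Run:
```python
from cell import *
import cv2,numpy as np,pickle
from h import *
w,t,s0=pickle.load(open("d2.pkl","rb"))
for z in(115,131):
    A=ray(w,(234*4/3,115*4/3),z);B=ray(w,(235*4/3,186*4/3),z);v=A-B
    print(z,A.round(),B.round(),np.linalg.norm(v).round(1),((A+B)/2).round(),np.arctan2(v[1],v[0])-.085)
st=read_state();print({k:np.round(st[k],3) for k in("clock","joints","position","tcp_rot","wrist_force")})
s=snapshot("wrist");cv2.imwrite("pics/w3.png",s["pixels"][:,:,::-1]);print(proj(s,[(547.9,38.8,115)]))
```

```text
115 [548. 189. 115.] [523. 102. 115.] 89.6 [536. 146. 115.] 1.20786108404947
131 [549. 191. 131.] [526. 110. 131.] 84.0 [537. 151. 131.] 1.20786108404947
{'clock': np.float64(9.05), 'joints': array([-0.138,  0.013,  1.823,  0.   ,  1.308,  1.344]), 'position': array([546.967,  37.81 , 226.256]), 'tcp_rot': array([-3.138e+00, -1.400e-01,  3.000e-03]), 'wrist_force': array([-0.131,  0.143, -0.3  ])}
[[318.74490962 197.50149764]]
```

View pics/w3.png

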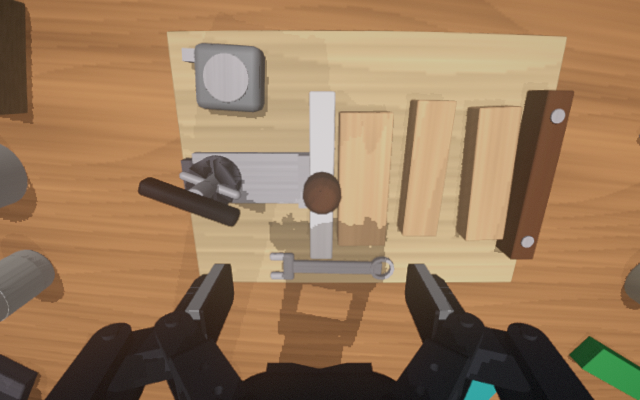

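The handle measures z≈131 at its top and is turned 1.21 rad, so it is parked. The knob at (321,193) is centred between the fingers. I'll descend and grip it.

Call:
step_arm(
  deltas=[0.085,0.001,0.001,-0.05,0,0.085,0,0,-0.05,0,0.085,0,0,-0.03,0,0.085,0,0,-0.018,0,0.085,0,0,0,0,0.02,0,0,0,0,0.02,0,0,0,0,0.02,0,0,0,0,0.02,0,0,0,0],
  newtons=60,
)

```text
clock: 10.22
position: [549.6, 38.0, 81.1]
tcp_rot: [3.137, 0.137, 0.004]
wrist_force: [-1.9, -1.7, 5.9]
gripper_width: 0.396
grip_force: 59.6
```

Call:
step_arm(
  deltas=[0.02,0.0005,-0.006,0,0,0.02,0.0005,-0.006,0,0,0.02,0.0005,-0.006,0,0,0.02,0.0005,-0.006,0,0,0.02,0.0005,-0.006,0,0,0.02,0.0005,-0.006,0,0],
)

```text
clock: 10.98
position: [552.5, 3.3, 81.1]
tcp_rot: [-3.137, -0.136, -0.004]
wrist_force: [-0.8, 6.1, 6.6]
gripper_width: 0.396
grip_force: 59.8
```

Call:
step_arm(
  deltas=[0.02,0.0005,-0.006,0,0,0.02,0.0005,-0.006,0,0,0.02,0.0005,-0.006,0,0,0.02,0.0005,-0.006,0,0,0.02,0.0003,-0.004,0,0,0.02,0.0002,-0.003,0,0],
)

```text
clock: 11.72
position: [555.1, -27.6, 81.1]
tcp_rot: [-3.137, -0.136, -0.004]
wrist_force: [-1.8, 6.0, 6.1]
gripper_width: 0.394
grip_force: 59.8
```

Call:
step_arm(
  deltas=[0.02,0.0002,-0.002,0,0,0.02,0.0002,-0.002,0,0,0.02,0.0002,-0.002,0,0,0.02,0,0,0,0],
)

```text
clock: 12.22
position: [555.6, -33.7, 81.1]
tcp_rot: [-3.137, -0.136, -0.004]
wrist_force: [-1.9, 5.4, 6.4]
gripper_width: 0.396
grip_force: 59.8
```

Call:
step_arm(
  deltas=[0.02,0.0001,-0.0015,0,0,0.02,0.0001,-0.0015,0,0,0.02,0,0,0,0],
)

```text
clock: 12.6
position: [555.8, -35.1, 81.1]
tcp_rot: [-3.135, -0.136, -0.004]
wrist_force: [-0.3, 11.6, 8.0]
gripper_width: 0.401
grip_force: 60.1
```

Call:
step_arm(
  deltas=[0.02,0.0001,-0.0015,0,0,0.02,0.0001,-0.0015,0,0,0.02,0,0,0,0],
)

```text
clock: 12.98
position: [555.8, -35.2, 81.0]
tcp_rot: [-3.129, -0.135, -0.003]
wrist_force: [-1.2, 23.6, 9.6]
gripper_width: 0.397
grip_force: 60.9
```

Call:
step_arm(
  deltas=[0.02,0.0001,-0.0015,0,0,0.02,0.0001,-0.0015,0,0,0.02,0,0,0,0,0.02,0,0,0,0],
)

```text
clock: 13.48
position: [555.7, -35.2, 80.9]
tcp_rot: [-3.124, -0.134, -0.003]
wrist_force: [-0.2, 35.2, 12.5]
gripper_width: 0.396
grip_force: 62.5
```

Run:
```python
from cell import *
import cv2
s=snapshot("top")
cv2.imwrite("pics/t4.png",cv2.resize(s["pixels"][110:235,235:400,::-1],None,fx=4.8,fy=4.8,interpolation=cv2.INTER_CUBIC))
```

```text
(no output)
```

View pics/t4.png

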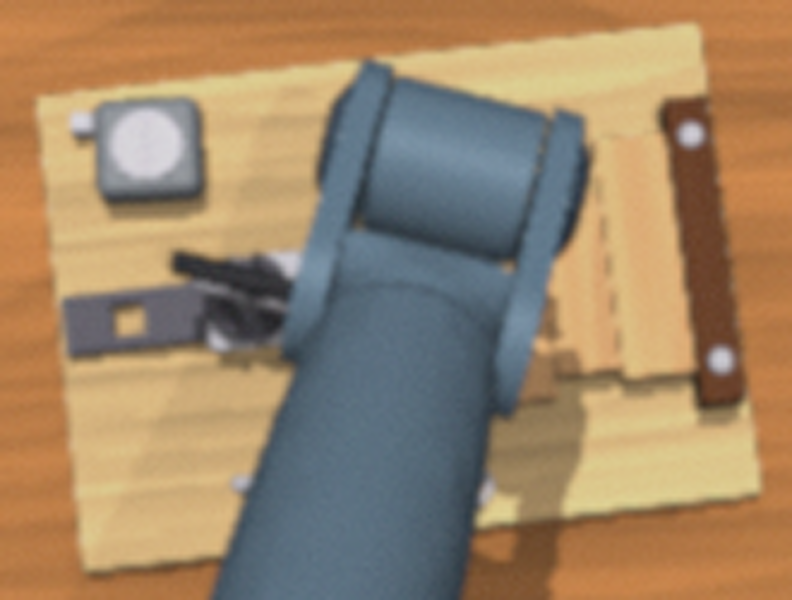

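The boards are against each other and the stop, and pushing to 35 N moved nothing further. I'll ease the push, release and retreat.

Call:
step_arm(
  deltas=[0.02,-0.0003,0.0035,0,0,0.02,-0.0003,0.0035,0,0,0.02,0,0,0,0],
)

```text
clock: 13.9
position: [555.8, -35.0, 81.0]
tcp_rot: [-3.136, -0.136, -0.005]
wrist_force: [0.3, 7.0, 6.6]
gripper_width: 0.391
grip_force: 60.7
```

Call:
step_arm(
  deltas=[0.07,0,0,0,0,0.07,0,0,0,0,0.07,0,0,0,0,0.07,0,0,0,0,0.07,0,0,0.04,0,0.07,0,0,0.05,0,0.07,0,0,0.05,0,0.07,0,0,0.02,0,0.07,0,0,0,0],
)

```text
clock: 15.02
position: [555.1, -36.7, 240.1]
tcp_rot: [3.138, 0.136, 0.003]
wrist_force: [0.3, 0.1, -1.0]
gripper_width: 0.821
grip_force: 0.0
```

Call:
step_arm(
  deltas=[0.07,-0.02,-0.05,0.01,0,0.07,-0.02,-0.05,0.01,0,0.07,-0.02,-0.05,0.01,0,0.07,-0.02,-0.05,0,0,0.07,-0.02,-0.05,0,0,0.07,-0.02,-0.05,0,0,0.07,0,0,0,0],
)

```text
clock: 15.9
position: [432.4, -338.3, 265.9]
tcp_rot: [-3.135, -0.128, 0.005]
wrist_force: [-0.1, 0.5, 0.0]
gripper_width: 0.818
grip_force: 0.0
```

Run:
```python
from cell import *
import cv2
st=read_state();print(st["clock"],st["position"],st["wrist_force"])
s=snapshot("top")
cv2.imwrite("pics/t5.png",cv2.resize(s["pixels"][110:235,235:400,::-1],None,fx=4.8,fy=4.8,interpolation=cv2.INTER_CUBIC))
```

```text
15.9 [ 432.37334261 -338.28442371  265.91866516] [-0.07482292  0.46055562  0.04348273]
```

View pics/t5.png

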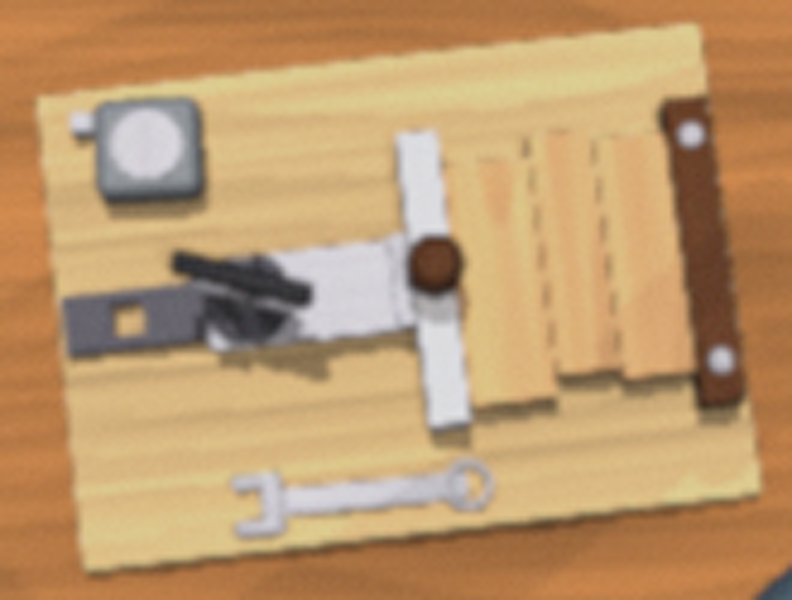

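The final view shows the three boards tight between the fence (x≈445–470) and the stop, with the handle still parked. The tape and spanner haven't moved, so I'll hand in.

```bash
python3 -c "
from cell import *
print(hand_in())"
```

```text
the job is handed in; nothing more can be done
None
```

The pin is parked at about 70°, the fence has pushed the three boards tight against each other and the end stop, and the job was handed in at about 16 s with the gripper clear of everything; no verdict was returned.

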